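Set out two wiper-arm jobs on their mats

TASK

Set out the two wiper jobs from the steel tray. On the mat with the black arm, lay the red hex key in the lane left of the arm and park the oblong cap down over the arm's pivot nut, its length along the arm; on the mat with the silver arm, lay the torque driver in the lane right of the arm and park the round cap over that pivot nut (left and right as the robot sees them). Lay each tool straight along its lane and wholly inside it, either end first, set the driver down rather than dropping it, and leave the yellow key, the bottle and the crock where they are.

Things in the scene. Friction and masses are not known exactly. Their poses are not given: they have to be found in the camera images.
- kit_black: Fixed blue job mat 280 (x) x 210 mm (y), 4 mm thick, a black wiper arm along its middle. Origin: mat's middle at bench height; x along the arm away from the robot, y left, z up. White lines at y = +-30 mm bound the left and right tool lanes (centres y = +-67.5, floor z 4). Pivot axis at x -90, y 0: oblong head 66 x 48 mm, flat top at z 22; on it a nut 23 mm across, spindle 13 mm high.
- kit_silver: Mat as kit_black (same size, frame, lanes, pivot place and nut) but with a silver wiper arm and a round head 56 mm in diameter, flat top at z 22 mm. The two mats lie either side of the steel tray, either way about, turned within 0.2 rad. Beyond the head either arm is at most 26 mm wide and 22 mm high.
- tray: Fixed open steel tray, outside 320 mm (x) by 260 mm (y), walls 3 mm thick and 22 mm high, floor top 3 mm above the bench. Origin: middle of its underside; x away from the robot. At its far end (from x = +160 mm) it runs into its grey steel unit, 276 mm wide and 58 mm high. Keys, caps and driver start in it.
- driver: Torque driver on its side, 190 mm, 180 g: orange handle with black bands from x = -95 to +13 mm, 34 wide (y), 30 high, then a black collar and thin steel shank to x = +95. Origin: mid-length, on the underside; x along the shank, z up. Balances near x = -25. Starts in the steel tray.
- key_red: L-shaped hex key, red sleeve, lying flat, outline 112 x 50 mm, legs 12 mm square, about 90 g. Origin: middle of the outline, on the underside. Long leg along x, centre line at y = +19 mm; short leg towards -y at the +x end (centre line x = 50). Starts in the steel tray.
- key_yellow: L-shaped hex key, yellow sleeve, lying flat, outline 100 x 44 mm, legs 11 mm square, about 90 g. Origin: middle of the outline, on the underside. Long leg along x, centre line at y = +16.5 mm; short leg towards -y at the +x end (centre line x = 44.5). Lies in the steel tray and stays there.
- cap_oblong: Black plastic cap, oblong, 52 mm (x) by 36 mm (y), 24 mm high, walls 3 mm, closed top, hollow and open below (inside 46 x 30 mm, 21 mm deep). Origin: middle of its open lower rim; z up. Starts open side down in the steel tray.
- cap_round: Black plastic cap, round, 42 mm in diameter, 24 mm high, walls 3 mm, closed top with a narrower shoulder, hollow and open below (inside 36 mm in diameter, 20 mm deep). Origin: middle of its open lower rim; z up. Starts open side down in the steel tray.
- bottle: Amber glass bottle, closed, 68 mm in diameter, 170 mm high, standing beyond a mat. Origin: centre of its underside.
- crock: Closed white ceramic crock with a blue lid, 120 mm in diameter, 135 mm high, standing beyond a mat. Origin: centre of its underside.

How it is judged:
By the outcome, as a careful person would: the job done as asked, in the order asked, and still so for the second after the job is handed in, with the robot touching nothing.
It also fails if it takes over 106 s, if anything falls off the work surface, if the arm or the gripper's body presses on something with over 40 N, if the wrist force passes 120 N, or if a joint passes its speed limit or range.

ROBOT

A 7-joint arm with a two-finger parallel gripper is mounted at the origin on the work surface. World frame = base frame: x ahead of the robot, y to its left, z up, the work surface at z = 0. Lengths are in m, angles in rad, forces in N, time in s.
With the tool pointing down it reaches from about 0.35 to 0.9 m from the base axis. Payload 19.9 kg.
Tool frame: the origin (TCP) lies between the finger pads; the fingertips stand 19 mm ahead of it and the grasp point (between the pads) is the TCP; z points along the fingers, y is the line along which they close (so a half turn about z gives the same grasp; the last joint's range is limited). The gripper opens to 94 mm and grips with 3 to 60 N. Pads are 16 mm wide; open, the fingers measure 119 mm over their backs; the gripper's body (75 mm by 177 mm) begins 78 mm behind the grasp point.
Start: joints at [1.169, 0.417, -0.01, 1.614, 0.005, 1.111, -0.053], TCP at [0.22, -0.585, 0.224] pointing down, gripper open.
Joint ranges: [-2.81, 2.81], [-0.39, 2.02], [-1.27, 1.25], [0.06, 2.57], [-1.19, 4.33], [0.19, 2], [-2.82, 2.82]. Speed limits (rad/s): [1.89, 1.89, 2.39, 2.39, 3.01, 3.01, 3.01].

INTERFACE

Orientations are given as a 3x3 rotation matrix whose columns are the frame's x, y, z axes.
In Python, from rig import robot gives the robot as it stands. Calls block until the motion is done:
- robot.move_ptp(position, orientation): joint-space move of the TCP to a pose.
- robot.move_linear(position, velocity=0.15, frame=None, threshold=None): straight line of the TCP; frame=None keeps the orientation; velocity is the mean speed in m/s. With threshold (N) it stops when the force on the tool has changed by that much, and returns True; else False.
- robot.goto_joints(angles): joint-space move.
- robot.gripper_to(opening): finger opening in m; the grip force is fixed at half the most; returns when the fingers have stopped.
- robot.pause(seconds).
- robot.ik(position, orientation): joint angles nearest the present ones, or None.
- robot.get_state(): the state.
- robot.grab_frame(name): name is "side" or "top" or "wrist"; returns the picture (400x640x3 uint8, red, green, blue); there is no depth.
- robot.camera_info(name): a dict with "fx", "fy", "cx", "cy" (pixels), "rvec" (rotation vector, rad) and "tvec" (3), from world to camera coordinates, as OpenCV has them. Camera axes: x right, y down, z forward; pixel columns grow to the right and rows downward; lengths in m; the calibration is good to about 2 mm. A picture is of the moment at which its call begins: read the wrist's pose just before it. camera_info takes no time and is no camera call; for the wrist camera it gives the pose at the moment of the call.
A pose or a line that the arm cannot do raises robot.PlanningError and nothing moves.
- robot.sign_off(): hands the job in; it is judged then, once.
The state is a dict: "time": time; "qpos": joint angles; "joint_vel": joint speeds; "effort": joint torques, N m; "ee_pos": TCP position; "tool_rot": TCP orientation; "force": force on the tool from outside, world axes, zero at the start; "moment": the same for the moment, N m; "opening": finger opening in m; "grasp_force": force on a finger pad.
Only numpy, scipy, OpenCV 4.12 (cv2) and the standard library are available. Lean on these libraries where they do the work, as an engineer would, in place of code of your own. Each camera call takes 0.05 s, during which the arm holds its last target. There are 200 camera calls.

## Working session

There is one attempt and no reset: what is moved stays moved. The work goes in short steps, each a Python script; the robot and the scene stay as the last script left them, time stands still between calls to the robot, and variables do not carry over. Pictures are saved under pics/ and viewed, at most 14 in all, crops included, and the job is handed in when it is done.

```bash
mkdir -p pics; ls; python3 - <<'E'
from rig import robot
import cv2
for n in("top","side"):
    im=robot.grab_frame(n); cv2.imwrite(f"pics/{n}0.png",im[:,:,::-1]); print(robot.camera_info(n))
print(robot.camera_info("wrist")); s=robot.get_state(); print(s["time"],s["tool_rot"])
E
```

```text
pics
{'fx': 471.50364511865456, 'fy': 471.50364511865456, 'cx': 331.9644009490149, 'cy': 190.45936159813428, 'rvec': array([ 2.14283721, -2.1522498 ,  0.21147168]), 'tvec': array([-0.00701679,  0.60928938,  1.01813544])}
{'fx': 401.81999389571126, 'fy': 401.81999389571126, 'cx': 318.6755103664823, 'cy': 205.2308855242239, 'rvec': array([ 2.41051674, -0.3061768 ,  0.14224885]), 'tvec': array([-0.57624565,  0.14074855,  0.93422829])}
{'fx': 278.72197436864724, 'fy': 278.72197436864724, 'cx': 319.23329238793815, 'cy': 203.50314244633057, 'rvec': array([-2.38602994,  1.64870977,  0.23751873]), 'tvec': array([-0.62424897, -0.03083643,  0.39086054])}
0.1 [[ 9.35953054e-01  3.52124500e-01 -4.67203306e-04]
 [ 3.52124796e-01 -9.35952563e-01  9.63202825e-04]
 [-9.81128189e-05 -1.06602649e-03 -9.99999427e-01]]
```

View pics/top0.png

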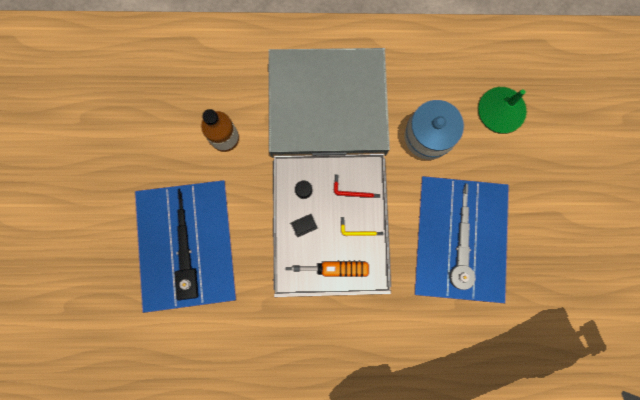

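View pics/side0.png

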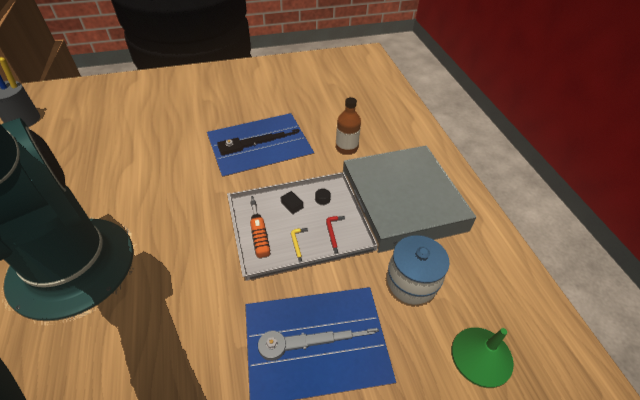

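The top view shows the tray in the middle, with the red key at (355,190), yellow key (360,230), driver (328,269, shank to the left), oblong cap (304,226) and round cap (304,189). The black-arm mat is on the robot's left at (185,246), the silver one on its right at (463,240). The side view shows the same layout.

```bash
cat > h.py <<'E'
import numpy as np, cv2
from rig import robot
def ray(ci,uv):
    R=cv2.Rodrigues(np.array(ci["rvec"]))[0]; t=np.array(ci["tvec"])
    d=np.c_[(np.atleast_2d(uv)-[ci["cx"],ci["cy"]])/[ci["fx"],ci["fy"]],np.ones(len(np.atleast_2d(uv)))]
    return -R.T@t, d@R
def onz(ci,uv,z):
    o,d=ray(ci,uv); return (o+d*((z-o[2])/d[:,2])[:,None])[:,:2]
def tri(c1,u1,c2,u2):
    o1,d1=ray(c1,u1);o2,d2=ray(c2,u2);d1=d1[0];d2=d2[0]
    s=np.linalg.lstsq(np.c_[d1,-d2],o2-o1,rcond=None)[0]
    a,b=o1+s[0]*d1,o2+s[1]*d2
    return (a+b)/2,np.linalg.norm(a-b)
def masks(im):
    h,s,v=[c.astype(int) for c in cv2.split(cv2.cvtColor(im,cv2.COLOR_RGB2HSV))]
    return dict(blue=(h>105)&(h<120)&(s>170)&(v>60), red=((h<4)|(h>174))&(s>170)&(v>80),
      orange=(h>=5)&(h<16)&(s>200)&(v>150), yellow=(h>20)&(h<32)&(s>180)&(v>120), dark=(v<60))
def blobs(m,amin,amax=1e9):
    cs=cv2.findContours(m.astype(np.uint8),cv2.RETR_EXTERNAL,cv2.CHAIN_APPROX_NONE)[0]
    return sorted([c for c in cs if amin<=cv2.contourArea(c)<=amax],key=cv2.contourArea,reverse=True)
def cen(c):
    m=cv2.moments(c); return np.array([m["m10"],m["m01"]])/m["m00"]
E
python3 - <<'E'
from h import *
np.set_printoptions(precision=4,suppress=True)
for n in("top","side"):
    im=cv2.imread(f"pics/{n}0.png")[:,:,::-1].copy(); ci=robot.camera_info(n); M=masks(im)
    for k in M:
        for c in blobs(M[k],30)[:7]:
            r=cv2.minAreaRect(c)
            print(n,k,cv2.contourArea(c),cen(c).round(1),"w",onz(ci,cen(c),.015)[0], "rect",np.round(r[1],0))
            if k=="blue" and cv2.contourArea(c)>4000:
                b=onz(ci,cv2.boxPoints(r) if n=="top" else cv2.approxPolyDP(c,12,True)[:,0].astype(float),.004); print("   box",b.round(3).tolist())
E
```

```text
top blue 3379.0 [213.9 242.2] w [0.4958 0.2601] rect [119.  30.]
top blue 3370.5 [154.3 249.9] w [0.4791 0.3939] rect [121.  31.]
top blue 3237.5 [433.4 237.2] w [ 0.5048 -0.2457] rect [ 30. 118.]
top blue 3128.5 [491.1 242.6] w [ 0.4918 -0.3801] rect [ 30. 117.]
top blue 1111.5 [183.7 230.8] w [0.5222 0.3296] rect [119.  23.]
top blue 787.0 [462.3 216.1] w [ 0.5538 -0.3158] rect [22. 88.]
top blue 173.0 [459.5 293. ] w [ 0.3777 -0.3002] rect [23. 13.]
top red 125.5 [350.4 192.4] w [ 0.6106 -0.054 ] rect [40. 11.]
top orange 65.0 [329.1 265.6] w [ 0.4413 -0.0031] rect [13. 17.]
top yellow 88.5 [354.9 232. ] w [ 0.5178 -0.0632] rect [36.  9.]
top dark 1108.5 [184.6 262.9] w [0.4496 0.3245] rect [110.  22.]
top dark 258.0 [303.9 224.8] w [0.5349 0.0548] rect [15. 20.]
top dark 193.5 [303.3 189.2] w [0.6184 0.0564] rect [16. 15.]
top dark 168.0 [210.2 117.1] w [0.7936 0.2792] rect [16. 14.]
side blue 863.0 [311.4 380.8] w [ 0.477  -0.3941] rect [38. 47.]
side red 11069.5 [540.1 116.2] w [1.415  0.2305] rect [322.  81.]
side red 97.0 [597.3  83.6] w [1.7421 0.3533] rect [16. 14.]
side red 90.0 [331.4 229.9] w [ 0.6137 -0.0569] rect [29. 10.]
side yellow 62.5 [ 5.5 70.4] w [-0.324   0.9209] rect [32.  4.]
side dark 14057.0 [ 52.1 219.7] w [-0.0545  0.143 ] rect [225. 121.]
side dark 7779.0 [183.2  30.6] w [0.305  1.0944] rect [ 68. 139.]
side dark 3911.5 [541.5 166. ] w [1.2722 0.0196] rect [348.  17.]
side dark 3001.5 [25.9 40.1] w [-0.2987  1.1456] rect [81. 51.]
side dark 570.5 [62.1 64.5] w [-0.1357  0.9196] rect [35. 34.]
side dark 518.5 [  8.4 385.3] w [-0.0694 -0.2605] rect [25. 40.]
side dark 468.0 [248.1 142.2] w [0.462  0.3243] rect [13. 82.]
```

```bash
cat >> h.py <<'E'
def Rz(a): return np.array([[np.cos(a),np.sin(a),0],[np.sin(a),-np.cos(a),0],[0,0,-1]])  # tool x at yaw a, pointing down
def shot(name):
    ci=robot.camera_info("wrist"); im=robot.grab_frame("wrist"); cv2.imwrite(f"pics/{name}.png",im[:,:,::-1])
    np.save(f"pics/{name}.npy",ci,allow_pickle=True); return im,ci
def load(name): return cv2.imread(f"pics/{name}.png")[:,:,::-1].copy(), np.load(f"pics/{name}.npy",allow_pickle=True).item()
E
python3 - <<'E'
from h import *
for n,p in (("s1",(.47,-.31,.33)),("t1",(.52,-.05,.33)),("t2",(.52,.05,.33)),("b1",(.47,.325,.33))):
    robot.move_ptp(p,Rz(0)); im,ci=shot(n); o,_=ray(ci,[[320,200]]); s=robot.get_state()
    print(n,s["time"],np.round(s["ee_pos"],3),o.round(3),onz(ci,[[0,0],[639,399]],0).round(2).tolist())
ims=[cv2.resize(cv2.imread(f"pics/{n}.png"),(400,250)) for n in("s1","t1","b1")]
cv2.imwrite("pics/m1.png",np.vstack([np.hstack(ims[:2]),np.hstack([ims[2],ims[2]*0])]))
E
```

```text
s1 1.5917 [ 0.469 -0.311  0.33 ] [ 0.55  -0.311  0.488] [[0.73, 0.17], [-0.06, -1.04]]
t1 2.675 [ 0.52  -0.052  0.33 ] [ 0.601 -0.052  0.489] [[0.78, 0.43], [-0.01, -0.79]]
t2 3.2083 [0.52  0.049 0.33 ] [0.601 0.049 0.489] [[0.78, 0.53], [-0.01, -0.68]]
b1 4.3417 [0.471 0.323 0.33 ] [0.552 0.323 0.489] [[0.73, 0.8], [-0.06, -0.41]]
```

View pics/m1.png

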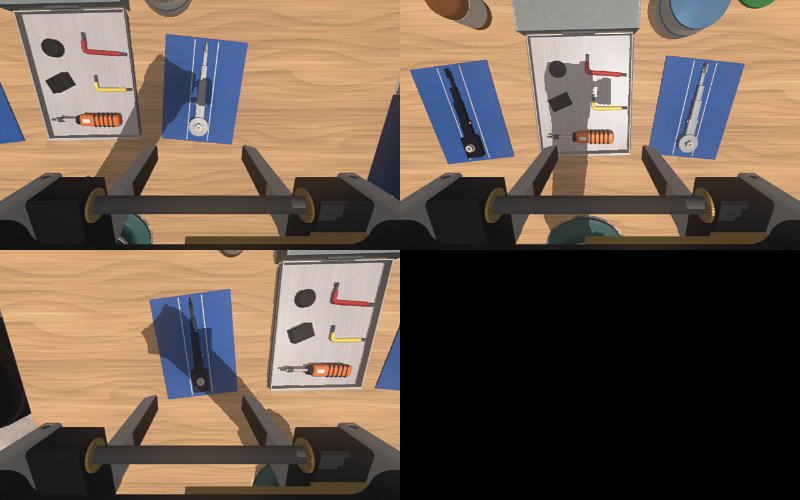

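View pics/t1.png

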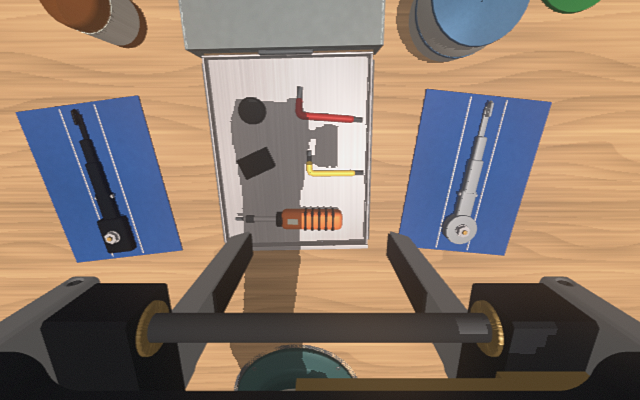

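In these wrist views everything is clear. In t1 the red key's elbow is at (300,117), yellow at (310,172), driver (300,219), round cap (252,110), oblong cap (256,163), black nut (112,238) and silver nut (462,230). The tool's shadow falls across the tray in t1, so I'll rely on s1 and b1 for the dark caps.

```bash
cat >> h.py <<'E'
def clean(m,k=3): return cv2.morphologyEx(m.astype(np.uint8),cv2.MORPH_CLOSE,np.ones((k,k)))
def mat(im,ci,near,z=.004):
    """mat pose from blue blobs whose world position is within .15 of near"""
    P=[c for c in blobs(masks(im)["blue"],40) if np.linalg.norm(onz(ci,cen(c),z)[0]-near)<.15]
    w=onz(ci,np.vstack(P)[:,0].astype(float),z)
    (cx,cy),(a,b),th=cv2.minAreaRect((w*1000).astype(np.float32))
    bx=cv2.boxPoints(((cx,cy),(a,b),th)); e=bx[1]-bx[0] if np.linalg.norm(bx[1]-bx[0])>np.linalg.norm(bx[2]-bx[1]) else bx[2]-bx[1]
    if e[0]<0: e=-e
    return np.array([cx,cy])/1000, np.arctan2(e[1],e[0]), sorted((a,b))
E
python3 - <<'E'
from h import *
np.set_printoptions(precision=4,suppress=True)
S={n:load(n) for n in("s1","t1","t2","b1")}
for nm,near in(("black",(.485,.327)),("silver",(.497,-.313))):
    for n in S:
        try: print(nm,n,mat(*S[n],near))
        except Exception as e: print(nm,n,e)
C={}
for n in S:
    im,ci=S[n]; M=masks(im)
    for k in("red","yellow","orange","dark"):
        m=clean(M[k],9 if k=="orange" else 3)
        for c in blobs(m,60):
            w=onz(ci,cen(c),.015)[0]
            if .38<w[0]<.68 and abs(w[1])<.13:
                key=k if k!="dark" else ("capR" if np.linalg.norm(w-(.615,.055))<.03 else "capO" if np.linalg.norm(w-(.53,.055))<.03 else "?")
                z={"red":.015,"yellow":.014,"orange":.02}.get(k,.027)
                r=cv2.minAreaRect((onz(ci,c[:,0].astype(float),z)*1000).astype(np.float32))
                print(n,key,w,cv2.contourArea(c),np.round(r[0]),np.round(r[1]),round(r[2]), cv2.boxPoints(r).round().tolist() if key in("red","yellow") else ""); C[key,n]=cen(c)
for k in("red","yellow","orange","capR","capO"):
    for a,b in(("s1","b1"),("s1","t1"),("t1","t2"),("t2","b1")):
        if (k,a) in C and (k,b) in C: print(k,a,b,*tri(S[a][1],C[k,a],S[b][1],C[k,b]))
E
```

```text
black s1 need at least one array to concatenate
black t1 need at least one array to concatenate
black t2 need at least one array to concatenate
black b1 need at least one array to concatenate
silver s1 need at least one array to concatenate
silver t1 need at least one array to concatenate
silver t2 need at least one array to concatenate
silver b1 need at least one array to concatenate
s1 capO [0.5347 0.0559] 915.5 [535.  47.] [39. 64.] 24 
s1 capR [0.6186 0.0561] 756.5 [616.  46.] [52. 39.] 79 
t1 capO [0.5344 0.0557] 627.5 [536.  53.] [34. 54.] 24 
t1 capR [0.614  0.0551] 334.0 [618.  55.] [39. 38.] 87 
t2 capO [0.5276 0.0724] 161.0 [530.  69.] [35. 21.] 24 
capR s1 t1 [0.616  0.0538 0.0185] 0.004278395348567659
capO s1 t1 [0.5346 0.0555 0.0155] 0.00019762666411807386
capO t1 t2 [ 0.5179  0.0764 -0.074 ] 0.008093783496601923
```

```bash
python3 - <<'E'
from h import *
im,ci=load("t1"); hsv=cv2.cvtColor(im,cv2.COLOR_RGB2HSV)
for n,(u,v) in dict(bluB=(50,130),bluB2=(160,220),bluS=(440,110),bluS2=(520,150),line=(80,170),red=(330,119),red2=(300,105),yel=(340,173),yel2=(309,165),ora=(288,215),ora2=(330,215),floor=(220,150),shadow=(290,150),capR=(252,110),capO=(256,163),nutB=(112,238),nutS=(462,230),crock=(470,20)).items(): print(n,hsv[v-1:v+2,u-1:u+2].reshape(-1,3).mean(0).round())
E
```

```text
bluB [110. 146. 155.]
bluB2 [110. 142. 155.]
bluS [111. 132. 164.]
bluS2 [110. 137. 160.]
line [103.  85. 171.]
red [  1. 159. 187.]
red2 [  1. 121. 112.]
yel [ 28. 134. 243.]
yel2 [ 26. 138. 217.]
ora [  9. 155. 143.]
ora2 [ 11. 154. 217.]
floor [  9.  22. 213.]
shadow [  6.  19. 123.]
capR [ 8. 30. 60.]
capO [ 9. 36. 53.]
nutB [ 11.  50. 154.]
nutS [ 10.  32. 187.]
crock [105.  98. 169.]
```

```bash
sed -i 's/(s>170)&(v>60)/(s>115)\&(v>50)/; s/(s>170)&(v>80)/(s>90)\&(v>70)/; s/(s>200)&(v>150)/(s>125)\&(v>100)/; s/(s>180)&(v>120)/(s>95)\&(v>120)/; s/dark=(v<60)/dark=(v<85)/' h.py
cat > meas.py <<'E'
from h import *
import sys
np.set_printoptions(precision=4,suppress=True)
S={n:load(n) for n in sys.argv[1:]}
for nm,near in(("black",(.485,.327)),("silver",(.497,-.313))):
    for n in S:
        try: print(nm,n,mat(*S[n],near))
        except Exception as e: print(nm,n,e)
C={}
for n in S:
    im,ci=S[n]; M=masks(im)
    for k in("red","yellow","orange","dark"):
        m=clean(M[k],9 if k=="orange" else 3)
        for c in blobs(m,60):
            w=onz(ci,cen(c),.015)[0]
            if .38<w[0]<.68 and abs(w[1])<.13:
                key=k if k!="dark" else ("capR" if np.linalg.norm(w-(.615,.055))<.03 else "capO" if np.linalg.norm(w-(.53,.055))<.03 else "?")
                z={"red":.015,"yellow":.014,"orange":.02}.get(k,.027)
                r=cv2.minAreaRect((onz(ci,c[:,0].astype(float),z)*1000).astype(np.float32))
                print(n,key,w,cv2.contourArea(c),np.round(r[0]),np.round(r[1]),round(r[2]), cv2.boxPoints(r).round().tolist() if key in("red","yellow","orange") else ""); C[key,n]=cen(c)
for k in("red","yellow","orange","capR","capO"):
    for a in S:
      for b in S:
        if a<b and (k,a) in C and (k,b) in C: print(k,a,b,*tri(S[a][1],C[k,a],S[b][1],C[k,b]))
E
python3 meas.py s1 t1 b1
```

```text
black s1 (array([0.4345, 0.2237]), np.float32(-0.31052148), [67.03865051269531, 180.38592529296875])
black t1 (array([0.4927, 0.3299]), np.float32(0.12513867), [208.08563232421875, 276.94122314453125])
black b1 (array([0.493, 0.332]), np.float32(0.12443381), [206.08221435546875, 276.8473815917969])
silver s1 (array([ 0.5042, -0.3159]), np.float32(-0.09813229), [206.24298095703125, 276.70660400390625])
silver t1 (array([ 0.5049, -0.3145]), np.float32(-0.09758395), [206.8583526611328, 276.66400146484375])
silver b1 (array([ 0.4495, -0.2085]), np.float32(0.30939353), [66.6785888671875, 183.1392822265625])
s1 red [ 0.6119 -0.055 ] 478.5 [610. -60.] [97. 29.] 72 [[581.0, -102.0], [608.0, -111.0], [639.0, -19.0], [611.0, -10.0]]
s1 yellow [ 0.5188 -0.0684] 248.5 [517. -73.] [84. 24.] 78 [[497.0, -112.0], [520.0, -116.0], [537.0, -34.0], [514.0, -29.0]]
s1 orange [ 0.4337 -0.0342] 1227.0 [435. -37.] [ 36. 117.] 0 [[418.0, 21.0], [418.0, -95.0], [453.0, -95.0], [453.0, 21.0]]
s1 capO [0.5347 0.0558] 957.0 [535.  46.] [40. 65.] 24 
s1 capR [0.6187 0.0561] 789.5 [617.  47.] [54. 40.] 79 
s1 ? 
[... 1302 characters left out ...]
llow s1 t1 [ 0.5184 -0.0664  0.0112] 0.0002546624839954931
yellow b1 s1 [ 0.5187 -0.0651  0.0086] 0.000669298057454361
yellow b1 t1 [ 0.5182 -0.0664  0.0072] 0.0013509057855935018
orange s1 t1 [ 0.4353 -0.0373  0.02  ] 0.0007652258873505711
orange b1 s1 [ 0.4363 -0.0393  0.0236] 0.001062810701848806
orange b1 t1 [ 0.4375 -0.0376  0.0257] 0.00028124875895286133
capR s1 t1 [0.619  0.0577 0.013 ] 0.00012803929700609372
capR b1 s1 [0.6194 0.0579 0.0127] 0.0006900880807094906
capR b1 t1 [0.6194 0.0578 0.0126] 0.0006172794826646382
capO s1 t1 [0.5345 0.0557 0.0151] 0.00036620056352211727
capO b1 s1 [0.535  0.0559 0.0149] 0.0006301373202690238
capO b1 t1 [0.5348 0.0558 0.015 ] 0.0010073041654925347
```

```bash
cat >> h.py <<'E'
BLK=(np.array([.493,.331]),.125); SIL=(np.array([.5045,-.315]),-.098)
def at(fr,p): 
    c,a=fr; return c+np.array([[np.cos(a),-np.sin(a)],[np.sin(a),np.cos(a)]])@np.array(p)
def st(*k):
    s=robot.get_state(); print(*[np.round(s[x],3) for x in("time","ee_pos","opening","grasp_force","force")+k])
HI=.2
def pick(xy,a,z,opening):
    robot.gripper_to(opening); robot.move_ptp([*xy,HI],Rz(a)); robot.move_linear([*xy,z+.04],.25)
    hit=robot.move_linear([*xy,z],.06,threshold=8); robot.gripper_to(0); print("hit",hit); st()
def lift(xy): robot.move_linear([*xy,HI],.2); st()
def place(xy,a,z,opening,over=.002):
    robot.move_linear([*xy,z+.03],.2); hit=robot.move_linear([*xy,z-over],.03,threshold=5); print("touch",hit); st()
    robot.gripper_to(opening); robot.move_linear([*xy,HI],.2); st()
E
python3 - <<'E'
from h import *
np.set_printoptions(precision=4,suppress=True)
for n in("t1","b1","s1"):
    im,ci=load(n); c=max([c for c in blobs(clean(masks(im)["red"]),60) if np.linalg.norm(onz(ci,cen(c),.015)[0]-(.612,-.053))<.03],key=cv2.contourArea)
    m=np.zeros(im.shape[:2],np.uint8); cv2.drawContours(m,[c],-1,1,-1); w=onz(ci,np.argwhere(m)[:,::-1].astype(float),.013)
    leg=w[w[:,1]<w[:,1].max()-.022]; l=cv2.fitLine(leg.astype(np.float32),cv2.DIST_HUBER,0,.01,.01).ravel()
    print(n,"leg",l[2:],"yaw",np.degrees(np.arctan2(*(l[1::-1]*np.sign(l[1])))),"y ext",w[:,1].min(),w[:,1].max(),"xmax",w[:,0].max())
# nuts: bright low-sat blob near predicted pivot, triangulated
pts={}
for nm,fr in(("b",BLK),("s",SIL)):
    p=at(fr,(-.09,0)); print(nm,"pivot pred",p)
    for n in("t1",nm+"1"):
        im,ci=load(n); hsv=cv2.cvtColor(im,cv2.COLOR_RGB2HSV); R=cv2.Rodrigues(ci["rvec"])[0]
        u=cv2.projectPoints(np.array([[*p,.03]]),ci["rvec"],ci["tvec"],np.array([[ci["fx"],0,ci["cx"]],[0,ci["fy"],ci["cy"]],[0,0,1]]),None)[0].ravel()
        x,y=u.astype(int); cv2.imwrite(f"pics/nut_{nm}_{n}.png",cv2.resize(im[y-25:y+25,x-25:x+25,::-1],(200,200),interpolation=0)); print(n,u)
cv2.imwrite("pics/nuts.png",np.hstack([cv2.imread(f"pics/nut_{k}.png") for k in("b_t1","b_b1","s_t1","s_s1")]))
for a in(90,-90):
    print(a,robot.ik([.6,-.05,.2],Rz(np.radians(a))))
E
```

```text
t1 leg [ 0.6082 -0.0713] yaw 85.95046 y ext -0.1071770528924126 -0.014257490934399299 xmax 0.6378959768986029
b1 leg [ 0.6083 -0.0669] yaw 86.06189 y ext -0.10585942567192275 -0.00781474523311576 xmax 0.6382386916896745
s1 leg [ 0.6075 -0.0724] yaw 85.96014 y ext -0.10870047165838725 -0.014324479952619762 xmax 0.6379034050800001
b pivot pred [0.4037 0.3198]
t1 [110.2196 237.7136]
b1 [321.0828 211.5048]
s pivot pred [ 0.4149 -0.3062]
t1 [463.259  231.6999]
s1 [316.3512 204.2271]
90 [ 0.474   0.4605 -0.5841  1.6826  0.2811  1.0833 -0.195 ]
-90 [-0.5006  0.4834  0.7162  1.717  -0.3543  1.0749 -2.8114]
```

View pics/nuts.png

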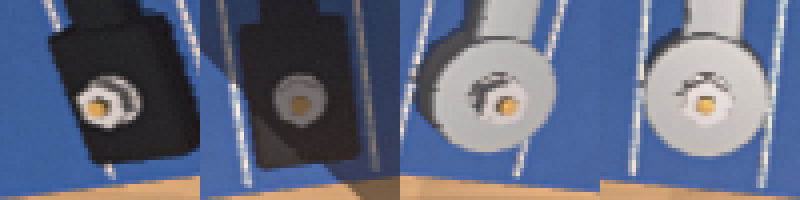

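Red key fit: leg at yaw 86°, (0.609,-0.057) grip point. The nut crops show the gold spindles within about 2 mm of my mat-based prediction. Picking the red key now.

```bash
python3 - <<'E'
from h import *
xy=(.609,-.057); a=np.radians(86)
pick(xy,a,.0245,.05); lift(xy)
p=at(BLK,(.010,.0865)); robot.move_ptp([*p,HI],Rz(BLK[1])); shot("held1"); st("qpos")
E
```

```text
hit False
9.258 [ 0.609 -0.057  0.025] 0.012 30.0 [-0.489 -0.282 -0.157]
10.283 [ 0.608 -0.057  0.199] 0.012 30.0 [-0.253 -0.438 -1.979]
12.25 [0.493 0.417 0.2  ] 0.011 30.0 [-0.01  -0.36  -0.376] [-0.428  0.515 -0.45   1.57   0.241  1.112 -2.381]
```

View pics/held1.png

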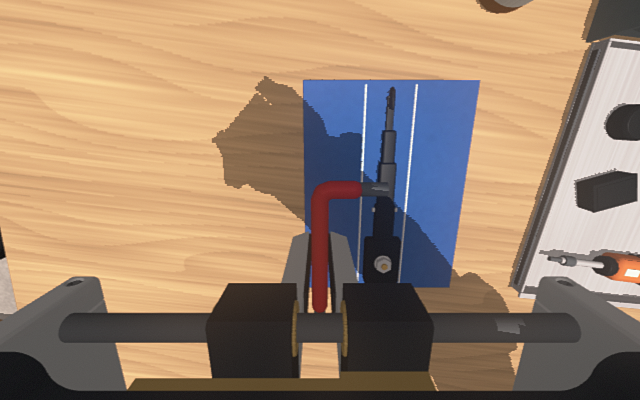

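The key is held straight, elbow away at (322,190), short leg towards the arm. I'll check its extent in the grip, then set it down.

```bash
python3 - <<'E'
from h import *
im,ci=load("held1"); s=robot.get_state(); 
w=onz(ci,[[320,181],[389,188],[322,200]],.19); R=Rz(BLK[1])[:2,:2]
print("key pts in grip (tool x,y mm):",((w-np.array(s["ee_pos"])[:2])@R*1000).round(1), mat(im,ci,BLK[0]))
p=at(BLK,(.010,.0865)); place(p,BLK[1],.0255,.04)
robot.move_ptp([.46,.36,.3],Rz(.125)); im,ci=shot("b2"); print(mat(im,ci,BLK[0]))
E
```

```text
key pts in grip (tool x,y mm): [[45.9  0.7]
 [41.5 43.4]
 [33.7  1.9]] (array([0.4938338 , 0.33249814]), np.float32(0.12585078), [206.3399658203125, 275.4710388183594])
touch True
14.042 [0.492 0.418 0.026] 0.012 30.002 [-0.226 -0.473  8.174]
15.7 [0.492 0.418 0.199] 0.04 0.0 [-0.305 -0.107 -0.333]
(array([0.49366364, 0.33236877]), np.float32(0.1251107), [206.2415008544922, 275.1806640625])
```

View pics/b2.png

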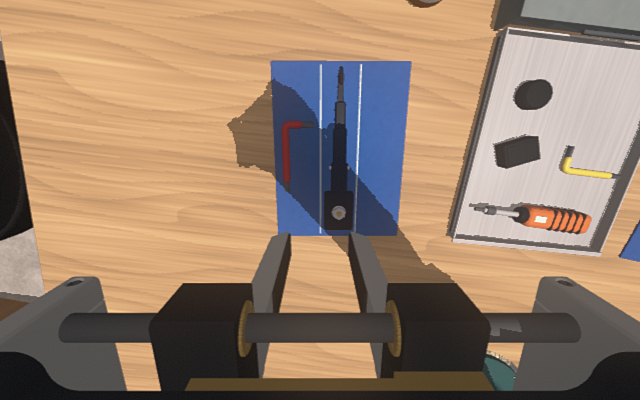

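b2 shows the red key lying in the left lane, with the leg at u≈285, short tip at (312,126), white line at u=321 and mat edge at u≈273. Nut is at (339,212). I'll check the numbers, then fetch the oblong cap.

```bash
sed -i 's/\[.493,.331\]/[.4935,.332]/' h.py; python3 - <<'E'
from h import *
np.set_printoptions(precision=4,suppress=True)
im,ci=load("b2"); loc=lambda w:(np.array(w)-BLK[0])@Rz(BLK[1])[:2,:2]*[1,-1]*1000
print("key local",loc(onz(ci,[[312.5,126],[283,126],[285,190],[290,185]],.014)))
N={"held1":(383,264),"b2":(339,212),"t1":(110.5,239)}
for a,b in(("held1","b2"),("held1","t1"),("b2","t1")):
    p,e=tri(load(a)[1],N[a],load(b)[1],N[b]); print("nut",a,b,p,e,loc(p[:2]))
print("nut@35",loc(onz(ci,[[339,212.5]],.034)))
xy=(.5347,.0557)
for a in(114,-66): print(a,robot.ik([*xy,.025],Rz(np.radians(a))))
a=np.radians(-66 if robot.ik([*xy,.025],Rz(np.radians(-66))) is not None else 114)
pick(xy,a,.025,.06); lift(xy)
p=at(BLK,(-.09,0)); robot.move_ptp([*p,.15],Rz(BLK[1])); shot("held2"); st("qpos")
E
```

```text
key local [[ 45.2844  41.8708]
 [ 45.241   87.1889]
 [-55.7388  87.4898]
 [-47.3636  79.0642]]
nut held1 b2 [0.4041 0.3202 0.0252] 0.0007655678652496233 [-90.1411  -0.6045]
nut held1 t1 [0.4025 0.321  0.0275] 0.004421653444887697 [-91.6417   0.3855]
nut b2 t1 [0.4034 0.32   0.0294] 0.004532782181086819 [-90.8964  -0.6435]
nut@35 [[-87.8499  -0.2511]]
114 [ 0.295   0.6159 -0.574   1.9513  0.4974  0.7173 -0.1601]
-66 [-0.2982  0.5491  0.1704  1.9716 -0.1502  0.6327 -2.7537]
hit False
20.083 [0.535 0.056 0.025] 0.036 30.001 [-1.76   0.812  3.748]
21.108 [0.534 0.056 0.199] 0.036 30.0 [-0.739  1.217 -0.463]
22.308 [0.405 0.32  0.15 ] 0.035 30.0 [-0.011 -0.245 -0.174] [-0.751  0.314  0.027  1.955 -0.01   0.873 -2.168]
```

View pics/held2.png

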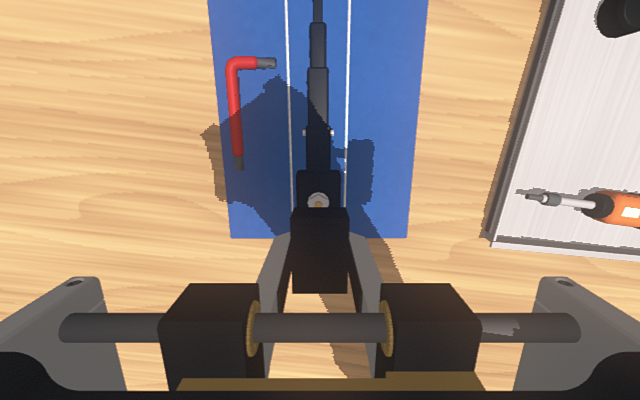

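held2 shows the cap square in the fingers, its lower rim's far edge at row 208, the top face at rows 236–293 and the nut at (318,200). The key lies clear of the lines. I'll check the cap's centring, then lower it.

```bash
python3 - <<'E'
from h import *
np.set_printoptions(precision=4,suppress=True)
im,ci=load("held2"); s=robot.get_state(); e=np.array(s["ee_pos"])[:2]; R=Rz(BLK[1])[:2,:2]
t=((onz(ci,[[320,236],[320,293]],.152)-e)@R*1000); r=((onz(ci,[[320,208]],.128)-e)@R*1000)
print("top edges",t,"rim far",r)
p=onz(ci,[[318,201]],.034)[0]; print("nut",p,"pred",at(BLK,(-.09,0)))
E
```

```text
top edges [[ 14.2667   0.6515]
 [-25.4274   0.5953]] rim far [[24.6173  0.7231]]
nut [0.4082 0.3211] pred [0.4042 0.3208]
```

```bash
python3 - <<'E'
from h import *
p=at(BLK,(-.0885,0)); place(p,BLK[1],.044,.055)
robot.move_ptp([.40,.32,.25],Rz(.125)); shot("b3")
# driver axis from t1/s1/b1 orange at z=.018
for n in("t1","b1","s1","b3"):
    im,ci=load(n)
    for c in blobs(clean(masks(im)["orange"],9),300):
        w=onz(ci,c[:,0].astype(float),.018)
        if abs(w[:,1].mean()+.037)<.04 and abs(w[:,0].mean()-.436)<.03:
            l=cv2.fitLine(w.astype(np.float32),cv2.DIST_HUBER,0,.01,.01).ravel(); print(n,l,w.min(0),w.max(0))
E
```

```text
touch True
23.758 [0.406 0.321 0.044] 0.036 30.001 [ 0.284 -1.142  4.476]
25.208 [0.405 0.321 0.199] 0.055 0.0 [-0.734  0.631  0.072]
t1 [ 0.01440638  0.9998962   0.43464193 -0.03767128] [ 0.41540084 -0.09100584] [0.45330206 0.01511487]
b1 [ 0.10681248  0.9942792   0.4412112  -0.02630429] [ 0.41696961 -0.09850455] [0.45284316 0.018569  ]
s1 [ 0.04118489 -0.9991515   0.4363352  -0.03310571] [ 0.41712621 -0.09440069] [0.45284348 0.02261986]
b3 [ 0.07614776  0.99709654  0.43563524 -0.05230474] [ 0.4181154  -0.10109202] [0.4525925  0.01753904]
```

View pics/b3.png

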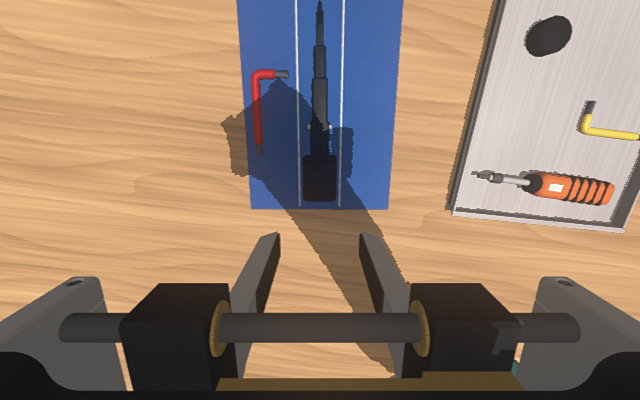

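b3 shows the oblong cap squarely over the pivot with its length along the arm (centre (319,178)), and it seated at the head-top height. Next, the driver: hover, look and measure its axis.

```bash
python3 - <<'E'
from h import *
np.set_printoptions(precision=4,suppress=True)
robot.gripper_to(.06); robot.move_ptp([.435,-.06,.25],Rz(np.pi/2)); im,ci=shot("d1"); st("qpos")
for k,z in(("orange",.018),):
    for c in blobs(clean(masks(im)[k],9),300):
        w=onz(ci,c[:,0].astype(float),z); print(cv2.contourArea(c),w.min(0),w.max(0),cv2.minAreaRect((w*1000).astype(np.float32)))
E
```

```text
27.975 [ 0.435 -0.06   0.25 ] 0.06 0.0 [ 0.213 -0.177 -0.223] [-0.254  0.046  0.332  2.029 -0.017  1.069  0.086]
1661.0 [ 0.4182 -0.0925] [0.4516 0.0146] ((434.7787780761719, -39.03936004638672), (107.13400268554688, 33.085784912109375), 89.44273376464844)
```

View pics/d1.png

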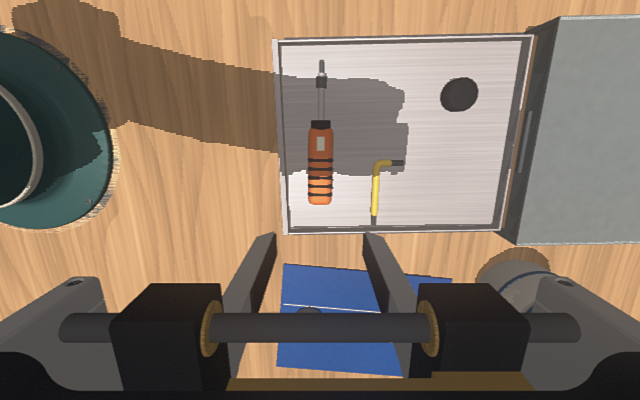

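d1 shows the driver in the tray along y, handle (320,165), shank tip (322,62), about 25 mm clear of the near wall. So I'll pick with the fingers opened only to 48 mm.

```bash
python3 - <<'E'
from h import *
xy=(.4347,-.023)
pick(xy,np.radians(89.5),.0245,.048); lift(xy)
p=at(SIL,(-.025,-.0675)); robot.move_ptp([*p,HI],Rz(SIL[1])); im,ci=shot("held3"); st("qpos"); print(mat(im,ci,SIL[0]))
E
```

```text
hit False
30.642 [ 0.435 -0.023  0.025] 0.033 30.001 [0.442 0.324 5.709]
31.667 [ 0.434 -0.023  0.199] 0.034 29.999 [-0.483 -0.116 -1.95 ]
33.067 [ 0.474 -0.378  0.2  ] 0.034 29.999 [-0.356  0.784 -2.504] [ 0.113  0.485  0.689  1.705 -0.344  1.076 -0.755]
(array([ 0.5041188, -0.3165928]), np.float32(-0.09923862), [206.3554229736328, 277.0687255859375])
```

View pics/held3.png

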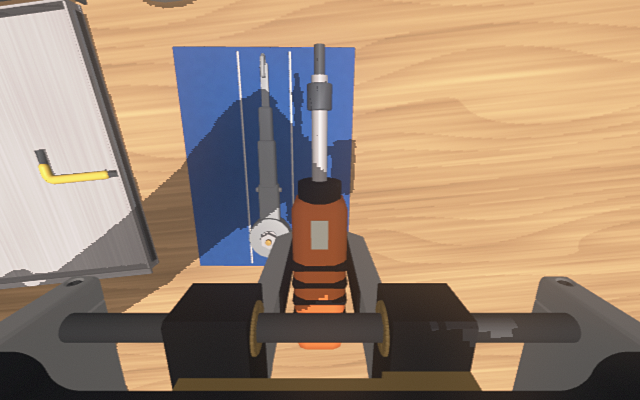

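The driver is held straight with the shank away, tip at (320,44). Lowering it gently.

```bash
sed -i 's/\[.5045,-.315\]),-.098/[.5045,-.316]),-.0985/' h.py; python3 - <<'E'
from h import *
_,ci=load("held3"); e=np.array(robot.get_state()["ee_pos"])[:2]
print("tip",((onz(ci,[[320,44]],.193)-e)@Rz(SIL[1])[:2,:2]*1000).round(1))
p=at(SIL,(-.025,-.0675)); place(p,SIL[1],.0255,.05)
robot.move_ptp([.42,-.32,.25],Rz(SIL[1])); shot("s2"); st()
E
```

```text
tip [[120.3   0.4]]
touch True
34.85 [ 0.473 -0.381  0.026] 0.034 30.002 [-0.594  0.539  6.116]
36.358 [ 0.473 -0.38   0.199] 0.05 0.0 [ 0.205 -0.047  0.226]
36.875 [ 0.42  -0.32   0.249] 0.05 0.0 [ 0.06  -1.054 -0.334]
```

View pics/s2.png

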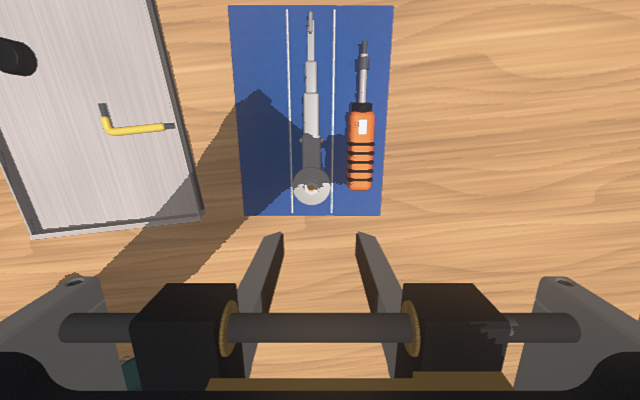

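s2 shows the driver straight in the right lane, wholly within it, and the nut at (311,187). Last, the round cap.

```bash
python3 - <<'E'
from h import *
np.set_printoptions(precision=4,suppress=True)
loc=lambda w:(np.array(w)-SIL[0])@Rz(SIL[1])[:2,:2]*[1,-1]*1000
for a,b in((("s2",(311,187)),("held3",(268,241))),(("s2",(311,187)),("t1",(464.5,232.7)))):
    p,e=tri(load(a[0])[1],a[1],load(b[0])[1],b[1]); print("nut",p,e,loc(p[:2]))
print("nut@34",loc(onz(load("s2")[1],[[311,187]],.034)))
xy=(.6192,.0578)
pick(xy,0.,.0245,.065); lift(xy)
p=at(SIL,(-.09,0)); robot.move_ptp([*p,.15],Rz(SIL[1])); im,ci=shot("held4"); st("qpos")
E
```

```text
nut [ 0.4161 -0.3079  0.0326] 0.00019203547328054582 [-88.7822  -0.6116]
nut [ 0.4151 -0.3075  0.0324] 0.002084196901452362 [-89.8266  -0.3248]
nut@34 [[-88.4091  -0.5789]]
hit False
40.933 [0.619 0.058 0.025] 0.042 30.001 [-0.647  0.023  3.431]
41.958 [0.619 0.058 0.199] 0.042 30.0 [ 0.339 -0.458 -0.875]
43.558 [ 0.416 -0.306  0.15 ] 0.042 30.0 [-0.146 -0.017  0.183] [-0.111  0.429  0.853  1.974 -0.406  0.917 -0.717]
```

View pics/held4.png

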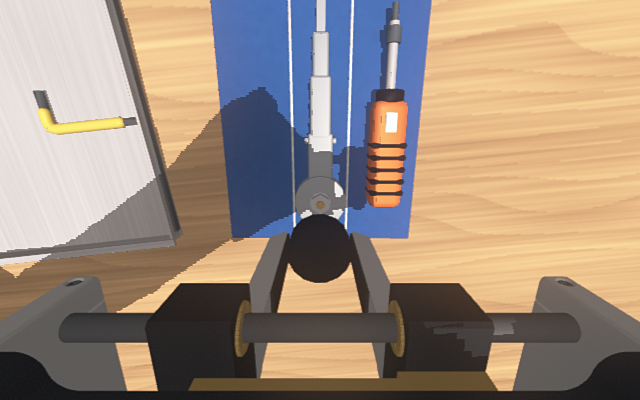

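held4 shows the cap centred in the fingers (320,248), nut at (320,203), driver lying clear. Placing it.

```bash
python3 - <<'E'
from h import *
_,ci=load("held4"); e=np.array(robot.get_state()["ee_pos"])[:2]
off=((onz(ci,[[320,213]],.1285)-e)@Rz(SIL[1])[:2,:2]*1000)[0]; print("rim far",off)
p=at(SIL,(-.0893-np.clip(off[0]-21,-4,4)/1000,0)); place(p,SIL[1],.0435,.052)
robot.move_ptp([.40,-.31,.3],Rz(SIL[1])); shot("s3"); robot.move_ptp([.35,-.5,.3],Rz(0)); cv2.imwrite("pics/top9.png",robot.grab_frame("top")[:,:,::-1]); st()
cv2.imwrite("pics/end.png",np.vstack([cv2.imread("pics/s3.png")[:240,60:560],cv2.imread("pics/top9.png")[30:330,90:590]]))
E
```

```text
rim far [21.35619786  0.95575006]
touch True
45.017 [ 0.415 -0.307  0.044] 0.042 30.002 [-1.41   2.486 10.209]
46.35 [ 0.415 -0.307  0.199] 0.052 0.0 [-0.225  0.28  -0.174]
47.742 [ 0.351 -0.499  0.299] 0.052 0.0 [0.371 1.062 0.884]
```

View pics/end.png

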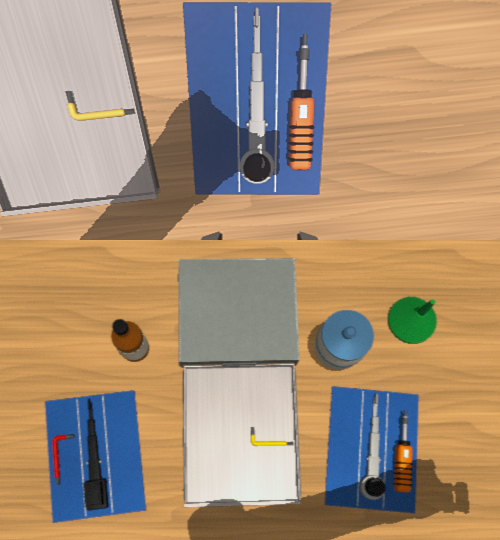

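The final views show all four pieces in place: both caps over their nuts, both tools straight in their lanes. The yellow key, bottle and crock haven't moved.

```bash
python3 -c "
from rig import robot
print(robot.sign_off())"
```

```text
the job is handed in; nothing more can be done
None
```

Both wiper jobs are set out as asked and handed in at about 48 s: each tool lies inside its lane, each cap sits over its pivot nut, and the yellow key, bottle and crock stayed where they were.

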